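# Lock the chasing turntable

## Task

Lock the metalsmith's turntable: push its disc round (the black post is there for the finger) until the slot in the brass rim faces the steel bolt, then push the bolt through the slot until it is fully home, its orange head up against the blue guide. Only push: do not lift or tip the bolt out of its guide, and leave the other things on the bench where they are. Finish clear of everything.

Things in the scene. Friction and masses are not known exactly. Their poses are not given: they have to be found in the camera images.
- stand: Fixed wooden base board, 190 x 370 x 30 mm (x, y, z); origin at the centre of its underside on the table. The bolt slides along its +y on the line x = 0, on a dark steel bed 60 mm wide, top at z = 46 mm, from y = -175 to -20 mm. The turntable's upright axis passes through (0, +85 mm).
- guide (a point): Midway between the rear ends of the two blue guide walls, at the level of their tops: stand (0, -95, 64) mm. The walls stand on the bed, 19 mm apart, each 20.5 mm thick, 75 mm long (stand y = -95 to -20 mm), top at stand z = 64 mm; the bolt runs between them.
- disc (a joint): Turntable angle, rad about the stand's +z, counter-clockwise from above positive. 0 = the slot faces the bolt squarely (towards the stand's -y). Range -1.6 to 1.6, starts at 0.5 to 1.25. Friction about 0.15 N m, no spring: it stays where left. With the bolt home the slot leaves about 0.05 rad of play.
- axis (a point): Point on the turntable's upright axis, level with the rim's top: stand (0, 85, 62) mm. The disc is 150 mm across: dark plate, top at stand z = 42 mm; raised brass rim, radius 60 to 75 mm, top at stand z = 62 mm; in the middle a dark pad of radius 42 mm with a copper plaque, top at stand z about 74 mm.
- post (a point): Centre of the top of the black turning post on the rim: 12 mm diameter, stand z 62 to 100 mm, 67 mm from the turntable's axis; it turns with the disc. At disc angle q it lies in direction 135 degrees + q, counter-clockwise from the stand's +x axis.
- slot (a point): Middle of the one slot through the rim, level with the rim's top, 67.5 mm from the axis; turns with the disc. The slot is 23 mm wide, between two red cheeks. At disc angle q it lies in direction -90 degrees + q from the stand's +x axis.
- bolt: Loose steel locking bar in the guide, about 0.35 kg, held by friction only (1 to 4 N). Shaft 16 x 130 x 16 mm (x, y, z); origin at the centre of its underside (stand z = 46 mm), +y towards the nose. Fully home its origin is at stand y = -30 mm, the head's front face on the guide walls' ends. It starts 45 to 60 mm short of that.
- head (a point): Centre of the rear (pushing) face of the bolt's orange head, 77 mm behind the bolt's origin, 20 mm above its underside. The head is 44 wide, 12 thick, 40 high (stand z 46 to 86 mm). Fully home this point is at stand y = -107 mm.
- nose (a point): Tip of the bolt, 65 mm ahead of its origin, at half the shaft's height. The last 8 mm narrow from 16 to about 11 mm. Outside the rim at the start; fully home it is 50 mm from the turntable's axis, inside the rim.
- bowl: Bystander: small steel bowl, 90 mm across, 40 high, on the table beyond the stand; origin under its centre.
- jar: Bystander: amber jar with white cap, 36 mm diameter, 45 high, standing on the board beside the guide (far side); origin under its centre.
- finial: Bystander: brass finial, 30 mm foot, 50 high, standing on the board beside the guide (near side); origin under its centre.
- chisel: Bystander: chisel with red handle, lying on the table on the robot's side of the stand; origin on its underside.
- hammer: Bystander: hammer lying on the table to the right of the stand; origin on its underside.
- cleaner: Bystander: clear bottle with blue cap, 64 mm diameter, 170 high, left of the stand; origin under its centre.
- plinth: Bystander: stepped wooden model plinth with a white dome, 100 x 100 mm, 105 high, on the right; origin under its centre.

How it is judged:
By the outcome, as a careful person would: the job done as asked, in the order asked, and still so for the second after the job is handed in, with the robot touching nothing.
It also fails if it takes over 51 s, if anything falls off the work surface, if the arm or the gripper's body presses on something with over 40 N, if the wrist force passes 120 N, or if a joint passes its speed limit or range.

## Robot

A 7-joint arm with a two-finger parallel gripper is mounted at the origin on the work surface. World frame = base frame: x ahead of the robot, y to its left, z up, the work surface at z = 0. Lengths are in m, angles in rad, forces in N, time in s.
With the tool pointing down it reaches from about 0.425 to 0.925 m from the base axis. Payload 6.8 kg.
Tool frame: the origin (TCP) lies where the fingers leave the gripper's body, on its centre line; the fingertips stand 73 mm ahead of it and the grasp point (between the pads) lies 54 mm ahead of it; z points along the fingers, y is the line along which they close (so a half turn about z gives the same grasp; the last joint's range is limited). The gripper opens to 85 mm and grips with 20 to 120 N. Pads are 22 mm wide; open, the fingers measure 114 mm over their backs; the gripper's body (76 mm by 85 mm) begins 54 mm behind the grasp point. The pads swing forward as they close: fully open they stand 13 mm farther back than shut.
Start: joints at [1.173, 0.477, 0.022, 1.555, -0.011, 1.109, -0.083], TCP at [0.193, -0.647, 0.304] pointing down, gripper open.
Joint ranges: [-2.96, 2.96], [-0.34, 2.1], [-1.41, 1.46], [0.24, 2.44], [-1.37, 4.51], [0.17, 1.92], [-2.96, 2.96]. Speed limits (rad/s): [2.39, 2.39, 3.14, 3.14, 3.14, 3.14, 3.14].

## Interface

Orientations are given as a rotation vector (axis times angle).
In Python, from bench import r gives the robot as it stands.
- The arm moves only by the tool advance, called after "Emit:" as a command line: name --argument value ..., lists and objects as JSON in quotes. Schema: {"type":"object","properties":{"plan":{"type":"object","properties":{"offsets":{"type":"array","items":{"type":"array","items":{"type":"number"},"minItems":6,"maxItems":6},"minItems":1,"maxItems":5}},"additionalProperties":false,"required":["offsets"]},"jaw":{"type":"number"},"force":{"type":"number"},"only":{"type":"string"},"quiet":{"type":"boolean"},"lines":{"type":"string"}},"required":["plan"],"additionalProperties":false}. plan is an object whose key "offsets" holds a list of rows, 1 to 5 of them, each of 6 numbers: dx, dy, dz in fractions of the full range, 1 being 0.6 m, then a rotation vector rx, ry, rz in normalised numbers (1 is 4 rad); each row is the pose to reach, as a shift and turn from the pose commanded when the call began, along the tool's axes at that moment; what a row does not reach only later rows make up. A row lasts 1/10 s, in which the tool goes at most 0.05 m and 0.15 rad, less where a joint would pass 70% of its speed; a pose out of reach is approached as far as the arm can. jaw is the finger opening in m, set as the call begins (left out keeps the last). The fingers move at their own pace and stop on an object; force is the grip in N (left out, the last holds). Time passes only in rows, so rows that do not move let the fingers close. The tool returns the time, the measured TCP pose, the force, the opening and the grip force at its end. only (a regular expression) keeps the lines of the reply that match it, lines (a string "A,B") keeps lines A to B, and quiet returns only ok. No shift or turn number may pass 1 either way. Input that does not fit is refused with a message, and nothing moves.
- r.get_obs(): the state, without advancing time (a new reading comes with each control period).
- r.grab_frame(name): name is "scene" or "side" or "wrist"; returns (picture, depth): 384x512x3 uint8, blue, green, red; 384x512 float32, m along the optical axis (not along the pixel's ray), 0 where there is no reading.
- r.camera_info(name): a dict with "camera_matrix" (3x3 intrinsics, pixels), "R" (3x3) and "t" (3): a world point X has camera coordinates R X + t. Camera axes: x right, y down, z forward; pixel columns grow to the right and rows downward; lengths in m; the calibration is good to about 2 mm. A picture is of the moment at which its call begins: read the wrist's pose just before it. camera_info takes no time and is no camera call; for the wrist camera it gives the pose at the moment of the call.
- r.hand_in(): hands the job in; it is judged then, once.
The state is a dict: "clock": time; "joints": joint angles; "qvel": joint speeds; "tau": joint torques, N m; "tcp_pos": TCP position; "orientation": TCP orientation; "contact_force": force on the tool from outside, world axes, zero at the start; "moment": the same for the moment, N m; "grip_width": finger opening in m; "gripper_force": force on a finger pad.
Only numpy, scipy, OpenCV 4.12 (cv2) and the standard library are available. Lean on these libraries where they do the work, as an engineer would, in place of code of your own. Each camera call takes 0.05 s, during which the arm holds its last target. There are 200 camera calls.

## Working session

There is one attempt and no reset: what is moved stays moved. The work goes in short steps, Python scripts to look and compute and a tool call to move; the robot and the scene stay as the last step left them, time stands still between calls to the robot, and variables do not carry over. Pictures are saved under pics/ and viewed, at most 10 in all, crops included, and the job is handed in when it is done.

```bash
ls; mkdir -p pics; python3 - <<'E'
from bench import r
import cv2,numpy as np
o=r.get_obs();print(o['clock'],o['tcp_pos'],o['orientation'],o['grip_width'])
for n in('scene','side'):
    p,d=r.grab_frame(n);cv2.imwrite(f'pics/{n}0.png',p);np.savez(f'{n}0.npz',p=p,d=d)
    c=r.camera_info(n);print(n,c)
E
```

```text
bench.py
pics
0.0 [ 0.19275369 -0.64641383  0.3029129 ] [-3.10687525e+00 -4.53440166e-01  6.40518752e-04] 0.08547012888484713
scene {'camera_matrix': array([[455.86809138,   0.        , 250.58649064],
       [  0.        , 455.86809138, 189.73918686],
       [  0.        ,   0.        ,   1.        ]]), 'R': array([[-0.21564029,  0.97644927,  0.0067888 ],
       [ 0.64037834,  0.14666366, -0.75392663],
       [-0.73716678, -0.15822955, -0.65692355]]), 't': array([ 0.1721475 , -0.29093142,  1.71297832])}
side {'camera_matrix': array([[395.11379656,   0.        , 257.86518837],
       [  0.        , 395.11379656, 193.56401859],
       [  0.        ,   0.        ,   1.        ]]), 'R': array([[ 0.87031597, -0.49248986, -0.0019627 ],
       [-0.37785952, -0.66517747, -0.6440195 ],
       [ 0.31586753,  0.56124208, -0.76500656]]), 't': array([-0.53940712,  0.2428062 ,  1.03411201])}
```

View pics/scene0.png

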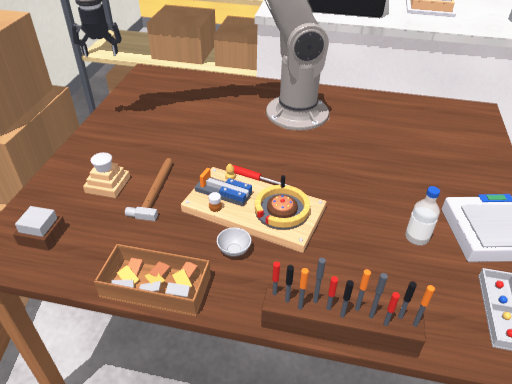

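View pics/side0.png

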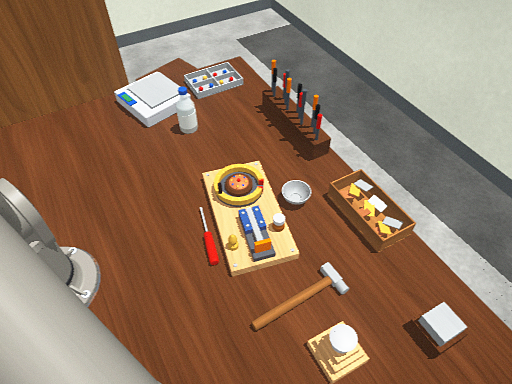

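The scene view shows the board around (255,207), the turntable at (282,206), the post top near (283,180) and the orange head at (205,175). The side view shows the disc at (239,184) and the head at (262,243). Next I measure them by colour and depth.

```bash
cat > h.py <<'E'
import numpy as np,cv2
from bench import r
def cloud(n,p,d,c=None):
    c=c or r.camera_info(n);K=c['camera_matrix'];v,u=np.indices(d.shape)
    X=np.stack([(u-K[0,2])/K[0,0]*d,(v-K[1,2])/K[1,1]*d,d],-1)
    return (X-c['t'])@c['R']
def ray(c,u,v,z):
    K=c['camera_matrix'];D=c['R'].T@np.array([(u-K[0,2])/K[0,0],(v-K[1,2])/K[1,1],1]);C=-c['R'].T@c['t']
    return C+D*(z-C[2])/D[2]
E
python3 - <<'E'
from h import *
ims=[]
for n in('scene','side'):
    f=np.load(n+'0.npz');p,d=f['p'],f['d'];X=cloud(n,p,d);hsv=cv2.cvtColor(p,cv2.COLOR_BGR2HSV)
    roi=(X[...,0]>.4)&(X[...,0]<.9)&(X[...,1]>-.4)&(X[...,1]<.4)&(d>0)
    H,S,V=hsv[...,0],hsv[...,1],hsv[...,2]
    b=roi&(abs(X[...,2]-.03)<.006)&(V>150)
    m=cv2.morphologyEx(b.astype(np.uint8),cv2.MORPH_OPEN,np.ones((3,3)))
    k,l,s,ce=cv2.connectedComponentsWithStats(m);i=1+s[1:,4].argmax()
    P=X[l==i];print(n,'board',cv2.minAreaRect((P[:,:2]*1000).astype(np.float32)),P[:,2].mean())
    for nm,mm in (('blue',(H>100)&(H<125)&(S>130)&(X[...,2]>.045)),('orange',(H>7)&(H<17)&(S>190)&(V>150)&(X[...,2]>.05)&(X[...,2]<.1)),('brass',(H>22)&(H<32)&(S>150)&(abs(X[...,2]-.062)<.006)),('black',(V<50)&(X[...,2]>.07)&(X[...,2]<.11)),('red',((H<4)|(H>174))&(S>150)&(X[...,2]>.05)&(X[...,2]<.08))):
        mm=mm&roi;k,l,s,ce=cv2.connectedComponentsWithStats(mm.astype(np.uint8))
        for i in range(1,k):
            if s[i,4]>=6:
                P=X[l==i];print(nm,s[i,4],ce[i].round(1),(P.mean(0)*1000).round(1),'min',(P.min(0)*1000).round(),'max',(P.max(0)*1000).round())
    vv,uu=np.where(roi&(X[...,2]>.02)&(X[...,2]<.12));a,bb,c0,e=vv.min()-5,vv.max()+5,uu.min()-5,uu.max()+5
    y0,x0=(160,175) if n=='scene' else (155,190)
    ims.append(cv2.resize(p[y0:y0+125,x0:x0+155],None,fx=4,fy=4,interpolation=cv2.INTER_CUBIC)[:,:400*2])
cv2.imwrite('pics/c0.png',ims[0]);cv2.imwrite('pics/c1.png',ims[1])
E
```

```text
scene board ((554.7828369140625, -45.95515441894531), (371.9291687011719, 196.46923828125), 77.48443603515625) 0.03096146635553261
blue 99 [239.8 184.4] [527.6 -91.8  64.4] min [ 509. -133.   48.] max [540. -59.  69.]
blue 203 [232.1 194.2] [ 568.4 -104.    60.3] min [ 547. -144.   45.] max [582. -68.  70.]
blue 28 [428.6 191. ] [564.4 396.9 166.6] min [554. 394. 156.] max [573. 400. 172.]
orange 87 [204.3 178. ] [ 531.8 -194.9   72.6] min [ 504. -206.   51.] max [ 546. -186.   88.]
black 27 [282.6 180.6] [511.1  27.7  87.5] min [508.  23.  71.] max [515.  32. 100.]
red 9 [282.3 200.1] [574.5  38.2  72.2] min [571.  35.  70.] max [578.  42.  75.]
red 19 [260.1 212.8] [621.3 -13.6  57.2] min [614. -19.  51.] max [628.  -7.  63.]
red 12 [266.9 218.3] [640.2   8.7  59.7] min [634.   6.  52.] max [646.  13.  67.]
side board ((553.554931640625, -47.31782531738281), (373.2768859863281, 190.23199462890625), 77.65467071533203) 0.029473894474659916
blue 33 [182.6  91.9] [557.6 394.5 164.2] min [545. 389. 156.] max [571. 399. 171.]
blue 132 [258.9 217.4] [ 559.3 -112.8   62.6] min [ 546. -146.   47.] max [575. -72.  67.]
blue 138 [244.9 219.8] [ 521.4 -101.3   63.5] min [ 506. -137.   54.] max [538. -63.  68.]
orange 114 [262.6 246.5] [ 518.9 -203.5   68.1] min [ 498. -209.   51.] max [ 540. -197.   84.]
brass 211 [234.2 172.2] [579.4  75.4  61.5] min [499.  15.  57.] max [646. 111.  66.]
brass 157 [241.2 195.7] [553.8 -18.5  61.7] min [499. -40.  58.] max [617.  19.  66.]
black 19 [219.4 186.5] [504.9  21.   90.7] min [501.  18.  72.] max [509.  27. 103.]
red 6 [238.2 179.8] [570.8  32.3  72.3] min [567.  31.  69.] max [574.  35.  74.]
red 11 [260.7 181.2] [633.6   6.6  56.6] min [629.   5.  51.] max [637.   9.  63.]
```

View pics/c0.png

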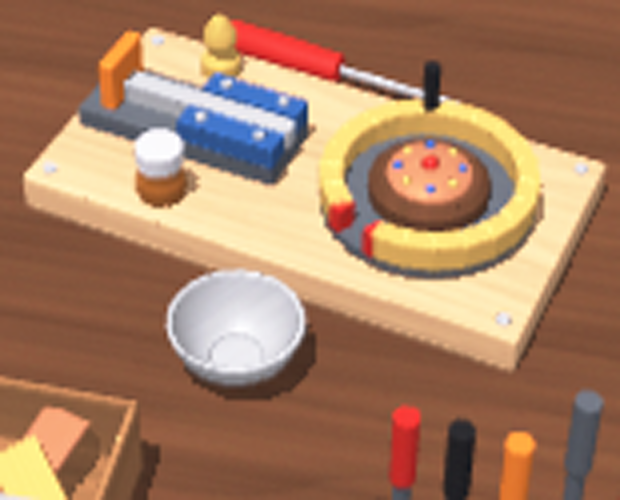

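View pics/c1.png

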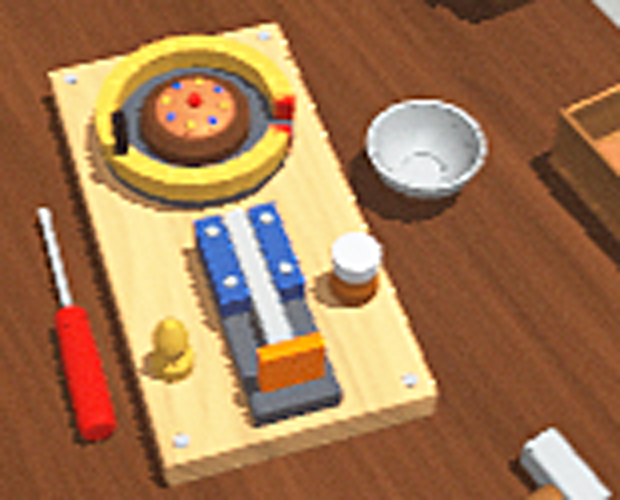

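Board centre is about (0.554,-0.047), stand +y at 77.5°, and q is about 1.2. The crops show the slot (red cheeks) facing the bowl, the post on the robot's side, and a finial and jar beside the bolt. The plan is to turn the tool so its x runs along stand +y, close the fingers, and push the post about -1.2 rad.

```bash
cat >> h.py <<'E'
from scipy.spatial.transform import Rotation as R
C=np.array([.5542,-.0466]);TH=np.radians(-12.45)
def W(x,y,z):  # stand mm -> world m
    c,s=np.cos(TH),np.sin(TH);return np.array([C[0]+(c*x-s*y)/1e3,C[1]+(s*x+c*y)/1e3,z/1e3])
def plan(p,yaw=TH+np.pi/2):
    o=r.get_obs();R0=R.from_rotvec(o['orientation'])
    c,s=np.cos(yaw),np.sin(yaw);T=R.from_matrix(np.array([[c,s,0],[s,-c,0],[0,0,-1]]))
    d=R0.inv().apply(p-o['tcp_pos']);w=(R0.inv()*T).as_rotvec()
    print('shift',d.round(4),np.linalg.norm(d).round(3),'rot',w.round(3),'|','t',round(o['clock'],2),'F',o['contact_force'].round(1))
def post(q,back=17):
    a=np.radians(135)+q;return np.array([67*np.cos(a),85+67*np.sin(a)-back])
E
python3 - <<'E'
from h import *
for q in (1.21,): print(post(q),W(*post(q,30),250)); plan(W(*post(q,32),240))
E
```

```text
[-61.05058973  40.39881354] [ 0.50049189 -0.00668374  0.25      ]
shift [ 0.4768 -0.5233  0.0638] 0.711 rot [-2.000e-03 -1.000e-03 -1.064e+00] | t 0.1 F [ 0.   0.4 -0.7]
```

Careful with the scale: shifts go in shares of 0.6 m and turns go in shares of 4 rad. That gives: -0.184 m is -0.3067, 0.167 m is 0.2783, -0.15 rad is -0.0375.

Emit:
advance --plan '{"offsets": [[0.0567,-0.0617,0.0067,0,0,-0.0375],[0.1117,-0.1233,0.015,0,0,-0.075],[0.1667,-0.1833,0.0217,0,0,-0.1125],[0.2233,-0.245,0.03,0,0,-0.15],[0.2783,-0.3067,0.0367,0,0,-0.1875]]}' --jaw 0 --force 30

```text
clock: 0.6
tcp_pos: [0.3007, -0.421, 0.2815]
orientation: [-2.721, -1.569, 0.0]
contact_force: [1.3, 0.2, 0.2]
grip_width: 0.0126
gripper_force: 0.0
```

```bash
python3 -c "
from h import *
plan(W(*post(1.21,32),240))"
```

```text
shift [ 0.4567 -0.034   0.0415] 0.46 rot [-0.    -0.    -0.308] | t 0.6 F [1.3 0.2 0.2]
```

Scaled: 0.248 m is 0.4133, 0.2 m is 0.3333, -0.308 rad is -0.077.

Emit:
advance --plan '{"offsets": [[0.0833,-0.0067,0.0067,0,0,-0.025],[0.1667,-0.0117,0.0133,0,0,-0.05],[0.25,-0.0183,0.0217,0,0,-0.077],[0.3333,-0.025,0.03,0,0,-0.077],[0.4133,-0.03,0.0367,0,0,-0.077]]}'

```text
clock: 1.1
tcp_pos: [0.4104, -0.1982, 0.2597]
orientation: [-2.455, -1.96, 0.0]
contact_force: [1.9, -0.9, 0.1]
grip_width: -0.0002
gripper_force: 0.0
```

```bash
python3 -c "
from h import *
plan(W(*post(1.21,32),200))"
```

```text
shift [0.2047 0.0454 0.0596] 0.218 rot [-0.     0.    -0.006] | t 1.1 F [ 1.9 -0.9  0.1]
```

Scaled: 0.203 m is 0.3383, 0.18 m is 0.3.

Emit:
advance --plan '{"offsets": [[0.075,0.0167,0.0217,0,0,0],[0.15,0.0333,0.0433,0,0,0],[0.225,0.05,0.0667,0,0,0],[0.3,0.0667,0.0883,0,0,0],[0.3383,0.075,0.1,0,0,0]]}'

```text
clock: 1.6
tcp_pos: [0.4998, -0.0078, 0.199]
orientation: [-2.449, -1.965, -0.002]
contact_force: [-0.1, 0.1, 0.7]
grip_width: 0.0002
gripper_force: 0.0
```

Emit:
advance --plan '{"offsets": [[0,0,0,0,0,0],[0,0,0,0,0,0],[0,0,0,0,0,0]]}'

```text
clock: 1.9
tcp_pos: [0.4986, -0.0135, 0.1999]
orientation: [2.456, 1.958, -0.002]
contact_force: [0.1, 0.4, -0.2]
grip_width: -0.0002
gripper_force: 0.0
```

```bash
python3 - <<'E'
from h import *
plan(W(*post(1.21,32),154))
p,d=r.grab_frame('side');q,e=r.grab_frame('scene');w,_=r.grab_frame('wrist')
cv2.imwrite('pics/v1.png',np.hstack([cv2.resize(q[110:260,175:355],None,fx=2.2,fy=2.2,interpolation=2),cv2.resize(p[100:250,150:330],None,fx=2.2,fy=2.2,interpolation=2)]))
E
```

```text
shift [0.0051 0.0003 0.0459] 0.046 rot [-0.     0.001 -0.008] | t 1.9 F [ 0.1  0.4 -0.2]
```

View pics/v1.png

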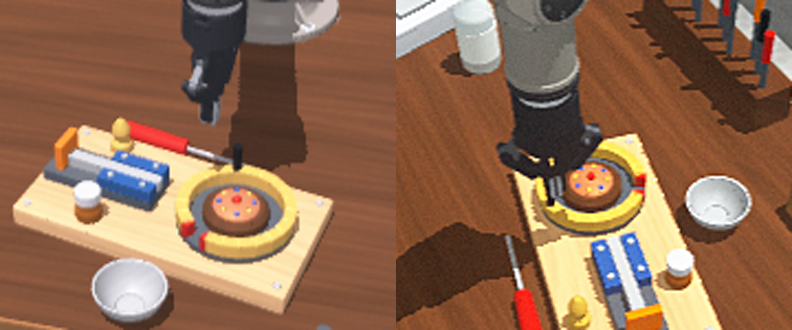

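The fingers are shut, beside and above the post, with the tip near (210,118) in the left half. Descending, then pushing along the arc.

Scaled: 0.046 m is 0.0767, 0.04 m is 0.0667.

Emit:
advance --plan '{"offsets": [[0.0033,0,0.0333,0,0,0],[0.0067,0,0.0667,0,0,0],[0.0083,0,0.0767,0,0,0],[0.0083,0,0.0767,0,0,0],[0.0083,0,0.0767,0,0,0]]}'

```text
clock: 2.55
tcp_pos: [0.5005, -0.0074, 0.1546]
orientation: [2.455, 1.959, 0.001]
contact_force: [0.2, -0.1, 0.1]
grip_width: -0.0001
gripper_force: 0.0
```

```bash
python3 - <<'E'
from h import *
for q in (1.21,.9,.6,.3,0): print(q);plan(W(*post(q),154))
E
```

```text
1.21
shift [ 0.0137 -0.0003  0.0006] 0.014 rot [ 0.001 -0.    -0.006] | t 2.55 F [ 0.2 -0.1  0.1]
0.9
shift [ 0.0336 -0.0059  0.0006] 0.034 rot [ 0.001 -0.    -0.006] | t 2.55 F [ 0.2 -0.1  0.1]
0.6
shift [ 0.0537 -0.0054  0.0006] 0.054 rot [ 0.001 -0.    -0.006] | t 2.55 F [ 0.2 -0.1  0.1]
0.3
shift [0.0726 0.0011 0.0006] 0.073 rot [ 0.001 -0.    -0.006] | t 2.55 F [ 0.2 -0.1  0.1]
0
shift [0.0888 0.0129 0.0006] 0.09 rot [ 0.001 -0.    -0.006] | t 2.55 F [ 0.2 -0.1  0.1]
```

Scaled: 0.034 m is 0.0567, 0.028 m is 0.0467.

Emit:
advance --plan '{"offsets": [[0.0117,0,0,0,0,0],[0.0233,0,0,0,0,0],[0.035,-0.0033,0,0,0,0],[0.0467,-0.0067,0,0,0,0],[0.0567,-0.01,0,0,0,0]]}'

```text
clock: 3.05
tcp_pos: [0.502, 0.0277, 0.1542]
orientation: [2.454, 1.96, 0.0]
contact_force: [0.2, -3.1, 0.3]
grip_width: -0.0001
gripper_force: 1.5
```

Emit:
advance --plan '{"offsets": [[0.0083,0,0,0,0,0],[0.0167,0,0,0,0,0],[0.025,0,0,0,0,0],[0.0333,0,0,0,0,0],[0.0333,0,0,0,0,0]]}'

```text
clock: 3.55
tcp_pos: [0.5066, 0.0481, 0.1539]
orientation: [-2.453, -1.962, -0.002]
contact_force: [-0.7, -0.3, -0.1]
grip_width: -0.0001
gripper_force: 0.0
```

```bash
python3 - <<'E'
from h import *
o=r.get_obs()
for n in('scene','side'):
    p,d=r.grab_frame(n);np.savez(n+'1.npz',p=p,d=d)
    X=cloud(n,p,d);hsv=cv2.cvtColor(p,cv2.COLOR_BGR2HSV);H,S,V=[hsv[...,i] for i in range(3)]
    ax=W(0,85,62)
    rr=np.hypot(X[...,0]-ax[0],X[...,1]-ax[1])
    m=((H<4)|(H>174))&(S>150)&(abs(X[...,2]-.06)<.012)&(rr>.05)&(rr<.09)
    P=X[m];a=np.arctan2(P[:,1]-ax[1],P[:,0]-ax[0]);print(n,m.sum(),'q range',(a-TH+np.pi/2).min(),(a-TH+np.pi/2).max(),(a-TH+np.pi/2).mean())
for q in (.3,.15,0): plan(W(*post(q),154))
E
```

```text
scene 33 q range 0.3356236176106653 0.8306574481787932 0.5020598044540254
side 37 q range 0.29872132030895626 0.8574370041143194 0.6215949360061476
shift [0.0175 0.0072 0.0001] 0.019 rot [ 0.001 -0.001 -0.005] | t 3.65 F [ 1.  -0.1 -0.8]
shift [0.026  0.0125 0.0001] 0.029 rot [ 0.001 -0.001 -0.005] | t 3.65 F [ 1.  -0.1 -0.8]
shift [0.0337 0.019  0.0001] 0.039 rot [ 0.001 -0.001 -0.005] | t 3.65 F [ 1.  -0.1 -0.8]
```

Scaled: 0.027 m is 0.045, 0.023 m is 0.0383.

Emit:
advance --plan '{"offsets": [[0.01,0.0033,0,0,0,0],[0.02,0.0083,0,0,0,0],[0.03,0.0117,0,0,0,0],[0.0383,0.0167,0,0,0,0],[0.045,0.0217,0,0,0,0]]}'

```text
clock: 4.15
tcp_pos: [0.5252, 0.0709, 0.1538]
orientation: [-2.454, -1.961, 0.0]
contact_force: [-1.9, -2.5, 1.1]
grip_width: -0.0002
gripper_force: 1.3
```

Emit:
advance --plan '{"offsets": [[0,0,0,0,0,0],[0,0,0,0,0,0]]}'

```text
clock: 4.35
tcp_pos: [0.5259, 0.0711, 0.1543]
orientation: [2.454, 1.961, 0.004]
contact_force: [0.1, -0.0, -0.1]
grip_width: -0.0002
gripper_force: 0.0
```

```bash
cat > m.py <<'E'
from h import *
ims=[]
for n in('scene','side'):
    p,d=r.grab_frame(n);c=r.camera_info(n);hsv=cv2.cvtColor(p,cv2.COLOR_BGR2HSV);H,S,V=[hsv[...,i] for i in range(3)]
    ax=W(0,85,62);X=cloud(n,p,d);rr=np.hypot(X[...,0]-ax[0],X[...,1]-ax[1])
    m=((H<4)|(H>174))&(S>130)&(abs(X[...,2]-.055)<.015)&(rr>.05)&(rr<.09)
    k,l,s,ce=cv2.connectedComponentsWithStats(m.astype(np.uint8))
    for i in range(1,k):
        P=X[l==i];a=np.arctan2(P[:,1]-ax[1],P[:,0]-ax[0])-TH+np.pi/2;print(n,s[i,4],ce[i].round(1),'q',a.min().round(3),a.mean().round(3),a.max().round(3))
    y0,x0=(150,190) if n=='scene' else (155,200)
    ims.append(cv2.resize(p[y0:y0+110,x0:x0+130],None,fx=3,fy=3,interpolation=cv2.INTER_CUBIC))
import sys;cv2.imwrite(sys.argv[1],np.hstack(ims))
E
python3 m.py pics/v2.png; python3 -c "
from h import *
for q in (.1,0,-.05): plan(W(*post(q),154))"
```

```text
scene 34 [259.6 197.1] q -0.111 -0.006 0.391
side 28 [252.  197.6] q 0.264 0.323 0.406
side 14 [243.2 201.2] q -0.122 -0.07 -0.038
shift [0.0021 0.0014 0.0003] 0.003 rot [ 0.001 -0.001 -0.006] | t 4.45 F [ 0.2 -0.7 -0.5]
shift [0.007  0.0059 0.0003] 0.009 rot [ 0.001 -0.001 -0.006] | t 4.45 F [ 0.2 -0.7 -0.5]
shift [0.0094 0.0083 0.0003] 0.013 rot [ 0.001 -0.001 -0.006] | t 4.45 F [ 0.2 -0.7 -0.5]
```

View pics/v2.png

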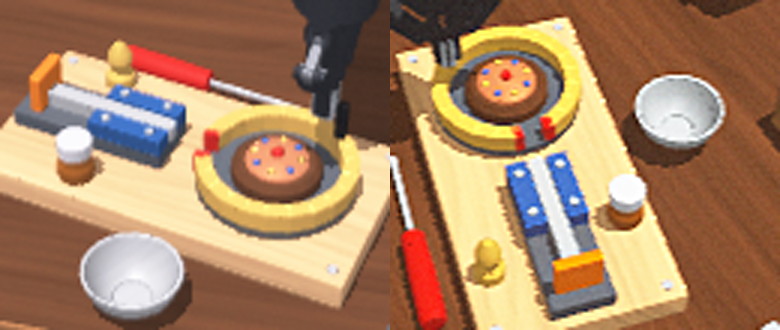

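The slot's red cheeks, (520,137) and (547,127) in the right half, sit slightly counter-clockwise of the bolt line, so q is about 0.13. One more small push of about 8 mm.

Scaled: 0.007 m is 0.0117, 0.006 m is 0.01.

Emit:
advance --plan '{"offsets": [[0.005,0.0033,0,0,0,0],[0.0083,0.0067,0,0,0,0],[0.0117,0.01,0,0,0,0],[0.0117,0.01,0,0,0,0],[0.0117,0.01,0,0,0,0]]}'

```text
clock: 4.95
tcp_pos: [0.5326, 0.0758, 0.1539]
orientation: [2.455, 1.96, 0.001]
contact_force: [0.8, -2.1, -0.6]
grip_width: -0.0002
gripper_force: 0.7
```

```bash
python3 m.py pics/v3.png; python3 -c "
from h import *
for q in (.1,0,-.05): plan(W(*post(q),154))"
```

```text
scene 21 [261.5 195.4] q -0.239 -0.176 -0.112
side 22 [249.6 199. ] q 0.153 0.207 0.286
side 11 [240.5 201.7] q -0.203 -0.175 -0.124
shift [-0.0045 -0.0043 -0.0001] 0.006 rot [ 0.    -0.    -0.006] | t 5.05 F [ 0.2 -2.  -1. ]
shift [ 0.0005  0.0001 -0.0001] 0.001 rot [ 0.    -0.    -0.006] | t 5.05 F [ 0.2 -2.  -1. ]
shift [ 0.0028  0.0025 -0.0001] 0.004 rot [ 0.    -0.    -0.006] | t 5.05 F [ 0.2 -2.  -1. ]
```

q is about 0.015: cheeks at +0.207 and -0.175, symmetric enough. Backing off, lifting and moving behind the bolt.

Scaled: -0.08 m is -0.1333, -0.015 m is -0.025.

Emit:
advance --plan '{"offsets": [[-0.025,-0.0083,0,0,0,0],[-0.025,-0.0083,-0.05,0,0,0],[-0.0333,-0.0083,-0.0917,0,0,0],[-0.0667,0.0167,-0.0917,0,0,0],[-0.1333,0.05,-0.0917,0,0,0]]}'

```text
clock: 5.55
tcp_pos: [0.5443, -0.0067, 0.2106]
orientation: [2.448, 1.967, 0.006]
contact_force: [1.0, -0.0, 0.3]
grip_width: -0.0002
gripper_force: 0.0
```

```bash
python3 - <<'E'
from h import *
for n in('scene','side'):
    p,d=r.grab_frame(n);X=cloud(n,p,d);H,S,V=cv2.split(cv2.cvtColor(p,cv2.COLOR_BGR2HSV))
    m=(H>7)&(H<17)&(S>190)&(V>150)&(X[...,2]>.05)&(X[...,2]<.1)&(abs(X[...,0]-.52)<.06)&(abs(X[...,1]+.2)<.06)
    P=X[m][:,:2]-C;c,s=np.cos(TH),np.sin(TH);Q=np.c_[c*P[:,0]+s*P[:,1],-s*P[:,0]+c*P[:,1]]*1e3
    print(n,np.percentile(Q,[2,25,50,75,98],axis=0).round(1).tolist())
plan(W(0,-192,200))
E
```

```text
scene [[-16.1, -157.3], [-0.1, -150.8], [13.7, -148.8], [21.0, -147.9], [24.2, -146.4]]
side [[-21.1, -163.1], [-10.8, -161.4], [0.2, -160.8], [11.0, -160.2], [20.1, -158.7]]
shift [-0.2192  0.0192  0.0098] 0.22 rot [ 0.002  0.003 -0.015] | t 5.65 F [ 0.2 -0.3  0.5]
```

Scaled: -0.219 m is -0.365, -0.18 m is -0.3, -0.01 rad is -0.0025.

Emit:
advance --plan '{"offsets": [[-0.075,0.0067,0,0,0,0],[-0.15,0.0133,0.005,0,0,0],[-0.225,0.02,0.01,0,0,0],[-0.3,0.0267,0.0167,0,0,0],[-0.365,0.0317,0.0167,0,0,-0.0025]]}'

```text
clock: 6.15
tcp_pos: [0.5123, -0.2294, 0.1985]
orientation: [-2.446, -1.971, 0.001]
contact_force: [0.7, -0.3, 0.3]
grip_width: -0.0
gripper_force: 0.0
```

Emit:
advance --plan '{"offsets": [[0,0,0,0,0,0],[0,0,0,0,0,0]]}'

```text
clock: 6.35
tcp_pos: [0.5131, -0.2277, 0.1988]
orientation: [-2.448, -1.969, -0.0]
contact_force: [0.4, 1.3, -0.2]
grip_width: -0.0004
gripper_force: 0.0
```

```bash
python3 -c "
from h import *
plan(W(0,-190,133))"
```

```text
shift [-0.0043  0.0011  0.0658] 0.066 rot [-0.    -0.     0.001] | t 6.35 F [ 0.4  1.3 -0.2]
```

Scaled: 0.066 m is 0.11, 0.044 m is 0.0733.

Emit:
advance --plan '{"offsets": [[-0.0067,0.0017,0.0367,0,0,0],[-0.0067,0.0017,0.0733,0,0,0],[-0.0067,0.0017,0.11,0,0,0],[-0.0067,0.0017,0.11,0,0,0],[-0.0067,0.0017,0.11,0,0,0]]}'

```text
clock: 6.85
tcp_pos: [0.5144, -0.2293, 0.1332]
orientation: [-2.442, -1.975, -0.001]
contact_force: [0.2, -0.3, 0.1]
grip_width: 0.0002
gripper_force: 0.0
```

```bash
python3 m.py pics/v4.png; python3 -c "
from h import *
plan(W(0,-172,133));plan(W(0,-118,133))"
```

```text
scene 21 [261.4 195.3] q -0.221 -0.167 -0.108
side 10 [248.6 198.5] q 0.156 0.179 0.233
side 15 [240.3 201.6] q -0.244 -0.183 -0.13
shift [ 0.0156 -0.0013  0.0012] 0.016 rot [ 0.002 -0.     0.005] | t 6.95 F [-0.3  0.1  1.1]
shift [ 0.0696 -0.001   0.0012] 0.07 rot [ 0.002 -0.     0.005] | t 6.95 F [-0.3  0.1  1.1]
```

View pics/v4.png

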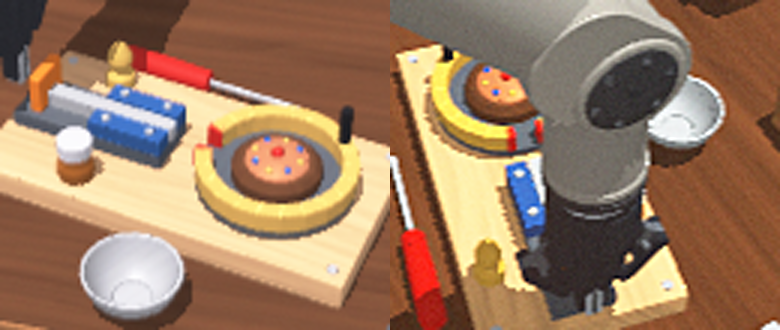

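The finger is behind the orange head and the slot lines up with the bolt (left half, cheeks at (210,140)). Pushing gently.

Emit:
advance --plan '{"offsets": [[0.0133,-0.0017,0,0,0,0],[0.0267,-0.0017,0,0,0,0],[0.0383,-0.0017,0,0,0,0],[0.05,-0.0017,0,0,0,0],[0.0617,-0.0017,0,0,0,0]]}'

```text
clock: 7.45
tcp_pos: [0.5212, -0.1941, 0.1332]
orientation: [2.445, 1.972, -0.0]
contact_force: [-0.1, -2.9, 1.5]
grip_width: -0.0001
gripper_force: 1.2
```

Emit:
advance --plan '{"offsets": [[0.0083,0,0,0,0,0],[0.0167,0,0,0,0,0],[0.025,0,0,0,0,0],[0.0333,0,0,0,0,0],[0.0417,0,0,0,0,0]]}'

```text
clock: 7.95
tcp_pos: [0.5263, -0.1697, 0.1329]
orientation: [-2.445, -1.972, 0.0]
contact_force: [-1.4, -1.4, 1.3]
grip_width: 0.0002
gripper_force: 1.2
```

```bash
python3 -c "
from h import *
plan(W(0,-118,133))"
```

```text
shift [ 0.0082  0.0007 -0.0001] 0.008 rot [-0.     0.     0.004] | t 7.95 F [-1.4 -1.4  1.3]
```

Force is low, so the bolt is in the slot; about 8 mm to go. I press until the force rises.

Scaled: 0.008 m is 0.0133, 0.006 m is 0.01.

Emit:
advance --plan '{"offsets": [[0.005,0,0,0,0,0],[0.01,0,0,0,0,0],[0.0133,0,0,0,0,0],[0.0133,0,0,0,0,0]]}'

```text
clock: 8.35
tcp_pos: [0.528, -0.1616, 0.1328]
orientation: [-2.444, -1.973, -0.001]
contact_force: [0.9, -0.8, 0.4]
grip_width: -0.0003
gripper_force: 0.2
```

Emit:
advance --plan '{"offsets": [[0.0017,0,0,0,0,0],[0.0033,0,0,0,0,0],[0.0033,0,0,0,0,0]]}'

```text
clock: 8.65
tcp_pos: [0.528, -0.1614, 0.1329]
orientation: [2.446, 1.971, -0.002]
contact_force: [-1.5, -5.3, 1.1]
grip_width: 0.0001
gripper_force: 2.4
```

```bash
python3 -c "
from h import *
plan(W(0,-118,133))"
```

```text
shift [-0.0002  0.0008 -0.0001] 0.001 rot [-0.     0.001  0.003] | t 8.65 F [-1.5 -5.3  1.1]
```

Scaled: 0.003 m is 0.005, 0.002 m is 0.0033.

Emit:
advance --plan '{"offsets": [[0.0017,0,0,0,0,0],[0.0033,0,0,0,0,0],[0.005,0,0,0,0,0],[0.005,0,0,0,0,0]]}'

```text
clock: 9.05
tcp_pos: [0.5281, -0.1611, 0.1329]
orientation: [2.447, 1.967, -0.006]
contact_force: [-2.0, -11.9, 1.0]
grip_width: 0.0001
gripper_force: 5.8
```

```bash
python3 -c "
from h import *
plan(W(0,-118,133))"
```

```text
shift [-0.0005  0.0008 -0.0001] 0.001 rot [-0.001  0.004  0.001] | t 9.05 F [ -2.  -11.9   1. ]
```

It has stopped firmly at the home position (12 N, no further motion). Backing off, lifting clear and checking.

Scaled: -0.11 m is -0.1833, -0.03 m is -0.05.

Emit:
advance --plan '{"offsets": [[-0.0167,0,0,0,0,0],[-0.05,0,0,0,0,0],[-0.0667,0,-0.05,0,0,0],[-0.0833,0,-0.1333,0,0,0],[-0.15,0,-0.1833,0,0,0]]}'

```text
clock: 9.55
tcp_pos: [0.5124, -0.2404, 0.2454]
orientation: [2.437, 1.982, 0.008]
contact_force: [1.8, -0.5, -0.4]
grip_width: 0.0001
gripper_force: 0.0
```

Emit:
advance --plan '{"offsets": [[-0.0667,0,-0.05,0,0,0],[-0.1333,0,-0.0833,0,0,0],[-0.2,0,-0.0833,0,0,0],[-0.2,0,-0.0833,0,0,0]]}'

```text
clock: 9.95
tcp_pos: [0.4822, -0.3684, 0.2928]
orientation: [2.452, 1.96, -0.003]
contact_force: [0.4, 0.5, -0.9]
grip_width: -0.0004
gripper_force: 0.0
```

```bash
python3 m.py pics/v5.png; python3 - <<'E'
from h import *
for n in('scene','side'):
    p,d=r.grab_frame(n);X=cloud(n,p,d);H,S,V=cv2.split(cv2.cvtColor(p,cv2.COLOR_BGR2HSV))
    m=(H>7)&(H<17)&(S>190)&(V>150)&(X[...,2]>.05)&(X[...,2]<.1)&(abs(X[...,0]-.53)<.06)&(abs(X[...,1]+.15)<.06)
    P=X[m][:,:2]-C;c,s=np.cos(TH),np.sin(TH);Q=np.c_[c*P[:,0]+s*P[:,1],-s*P[:,0]+c*P[:,1]]*1e3
    print(n,np.percentile(Q,[2,50,98],axis=0).round(1).tolist())
E
```

```text
scene 2 [260.5 192.5] q -0.186 -0.164 -0.143
scene 3 [257. 198.] q 0.171 0.178 0.183
side 19 [249.9 198.9] q 0.162 0.221 0.29
side 15 [240.3 201.6] q -0.245 -0.184 -0.141
scene [[-18.8, -102.5], [10.3, -94.9], [24.0, -92.1]]
side [[-21.8, -109.3], [-2.1, -107.0], [17.7, -104.7]]
```

View pics/v5.png

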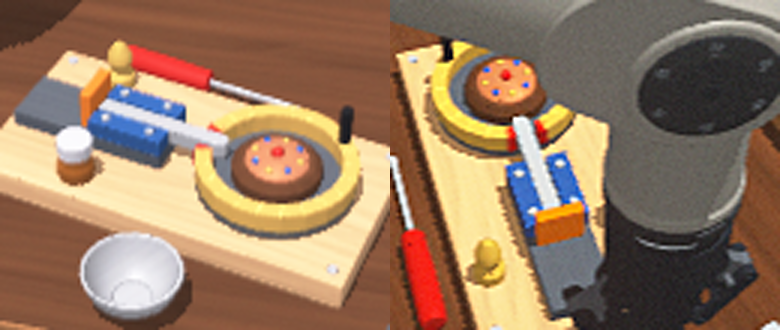

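The bolt lies through the slot (nose at (215,147) in the left half), the orange head is against the guide with its rear face at stand y = -107 mm, the bystanders are unmoved, and the arm is clear.

```bash
python3 -c "
from bench import r
print(r.hand_in())"
```

```text
the job is handed in; nothing more can be done
None
```

The turntable is locked and the job is handed in: the slot faces the bolt, the bolt is fully home with its orange head against the blue guide, nothing else on the bench appears moved, and the arm is clear.

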